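# Press and slide the cartridge home under the leaf spring

## Task

Push the black cartridge home in the test dock without gripping it: with the fingertips press it down on the sprung deck it lies on and, keeping it pressed, slide it forward under the crossbar and the leaf spring until its nose is on the end stop and the deck has sprung up again behind it. Do not lift the cartridge, leave the other things on the bench where they are, and finish with the hand clear.

Things in the scene. Friction and masses are not known exactly. Their poses are not given: they have to be found in the camera images.
- dock: Metal test dock, 280x116x52 mm, fixed. Origin: middle of its underside, on the bench; +x is the sliding direction (rear fence to end stop), +z up; all dock offsets are in this frame, in mm. Side rails: inner faces y = +-31.5, tops z = 28. Rear: sprung deck, x -132 to -4. Front: fixed floor, top z = 12, up to the end stop at x = 125. Rear fence: inner face x = -134, top z = 26.
- stop_face (a point): Middle of the end stop's face at dock x = 125, y = 0, z = 22 mm; the stop's top is at z = 34 mm. Axes as the dock's. Beyond the dock stands a large fixed instrument case, more than 0.25 m high, with its foot and handle between about world x = 0.58 and 0.95, y = 0.03 and 0.48: keep the arm clear of it.
- crossbar (a point): Middle of the underside of the fixed crossbar that spans the track on two posts: dock x = 67, y = 0, z = 36.5 mm. The bar is 10 mm long in x, its top at z = 50 mm (screw heads to 52); posts reach y = +-50 mm. Axes as the dock's.
- deck (a joint): Sprung deck, a flat steel plate under the cartridge; travel downwards in m: 0 = up (top at dock z = 21 mm), 0.008 = fully down (top z = 13 mm, 1 mm above the fixed floor). About 5 N hold it up, about 10 N press it right down (its own and the cartridge's weight are about 2.3 N of that). It springs up to 0 when the cartridge is off it.
- leaf (a joint): Leaf spring, 32 mm wide, hinged at the front of the crossbar (dock x = 73, z = 40 mm), sloping down along the sliding direction to its tip at x = 103, z = 28 mm. Value: angle in rad by which it is lifted; 0 = at rest, about 0.14 with the cartridge under it. It then presses on the cartridge with about 5 N.
- cartridge: Black plastic cartridge, 125x60x20 mm, 150 g, loose, lying on the deck. Origin: middle of its underside; +x its nose, parallel to the dock's +x. Heavy rear 42 mm (x -62.5 to -20.5) only 14 mm high: ribbed thumb rest, ending at an upright 6 mm step to push on. Its top is at dock z = 41 mm on the raised deck, 33 mm on the pressed deck. Home: nose on the stop, origin at dock x = 62.5 mm, rear 4 mm past the deck.
- thumb_face (a point): Point on the top of the cartridge's thumb rest, on its middle line, 15.5 mm behind the step, 36 mm behind the cartridge's middle, 14 mm above its underside: a place to press. Axes as the cartridge's.
- solder_reel: Reel of light solder wire with two flanges, 54 mm across, 62 mm high, standing beside the dock; bystander, to be left where it is. Origin: middle of its underside.
- wick_reel: Flat round reel, 42 mm across, 12 mm high, lying beside the dock; bystander, to be left where it is. Origin: middle of its underside.
- tape_black: Roll of black tape, 67 mm across, 19 mm high; bystander, to be left where it is. Origin: middle of its underside.
- side_cutters: Side cutters, about 129x75x12 mm, lying flat; bystander, to be left where it is. Origin: middle of its underside.
- magnet_tray: Small open steel tray with screws, 60x100x16 mm; bystander, to be left where it is. Origin: middle of its underside.
- tester_small: Small hand-held tester, 100x62x25 mm; bystander, to be left where it is. Origin: middle of its underside.
- spool_pink: Wire spool, 72 mm across, 55 mm high; bystander, to be left where it is. Origin: middle of its underside.
Mind the look-alikes: they are no part of the job. Leave any orange or turquoise look-alike of the cartridge alone.

How it is judged:
By the outcome, as a careful person would: the job done as asked, in the order asked, and still so for the second after the job is handed in, with the robot touching nothing.
It also fails if it takes over 38 s, if anything falls off the work surface, if the arm or the gripper's body presses on something with over 40 N, if the wrist force passes 120 N, or if a joint passes its speed limit or range.

## Robot

A 7-joint arm with a two-finger parallel gripper is mounted at the origin on a cart in front of the work surface, level with it; the furniture and walls round the work are solid. World frame = base frame: x ahead of the robot, y to its left, z up, the work surface at z = 0. Lengths are in m, angles in rad, forces in N, time in s.
With the tool pointing down it reaches from about 0.4 to 0.875 m from the base axis. Payload 6.5 kg.
Tool frame: the origin (TCP) lies at the centre of the arm's flange, where the gripper is bolted on; the fingertips stand 173 mm ahead of it and the grasp point (between the pads) lies 155 mm ahead of it (bot.finger_overhang is the distance from the TCP to the fingertips, in m); x points along the fingers, z is the direction in which the jaws open and shut, and the axes are right-handed (so a half turn about x gives the same grasp; the last joint's range is limited). The gripper opens to 85 mm and grips with 20 to 120 N. Pads are 22 mm wide; open, the fingers measure 114 mm over their backs; the gripper's body (76 mm by 85 mm) begins 54 mm behind the grasp point. The pads swing forward as they close: fully open they stand 13 mm farther back than shut.
Start: joints at [1.239, 0.536, -0.004, 1.538, 0.003, 1.067, -0.071], TCP at [0.171, -0.627, 0.405] pointing down, gripper open.
Joint ranges: [-2.7, 2.7], [-0.37, 2.16], [-1.27, 1.26], [0.24, 2.4], [-1.31, 4.45], [0.19, 1.91], [-2.76, 2.76]. Speed limits (rad/s): [2.39, 2.39, 3.14, 3.14, 3.14, 3.14, 3.14].

## Interface

Orientations are given as a unit quaternion [x, y, z, w].
In Python, from bench import bot, capture, camera_params, workorder, finder gives the robot as it stands. The module is installed in compiled form; this text tells all that it offers.
- The arm moves only by the tool carry_out, never from a script. Its arguments are lists of equal length, an entry for each row: "gripper": the gripper command: -1 is shut, 1 is fully open, values between are in proportion; "xyz": the shift along the tool's x, y, z in m, a list of three; "twist": the turn, a rotation vector about the tool's x, y, z in rad, a list of three. In form: {"gripper": [gripper, ...], "xyz": [[dx, dy, dz], ...], "twist": [[rx, ry, rz], ...]}. A call has 1 to 20 rows; each row is the pose to reach, as a shift and turn from the pose commanded when the call began, along the tool's axes at that moment; what a row does not reach only later rows make up. A row lasts 1/10 s, in which the tool goes at most 50 mm and 8.59 degrees, less where a joint would pass 70% of its speed; a pose out of reach is approached as far as the arm can. A call with a gripper value outside its range is refused whole. The fingers move at their own pace and stop on an object; "newtons" is the grip in N (left out, the last holds). Time passes only in rows, so rows that repeat a pose let the fingers close. It gives the time, the measured TCP pose, the force and the opening at its end, in the units of the state.
- bot.get_state(): the state, without advancing time (a new reading comes with each control period).
- capture(name): name is "side" or "top" or "wrist"; returns the picture (480x640x3 uint8, red, green, blue); there is no depth.
- camera_params(name): a dict with "fx", "fy", "cx", "cy" (pixels), "k1" (the pictures are not rectified: a ray, as slopes to the right and down, at radius r is drawn at 1 + k1 r^2 times it, then the intrinsics apply), "pose" (4x4, takes a point from camera to world coordinates). Camera axes: x right, y down, z forward; pixel columns grow to the right and rows downward; lengths in m; the calibration is good to about 2 mm. A picture is of the moment at which its call begins: read the wrist's pose just before it. camera_params takes no time and is no camera call; for the wrist camera it gives the pose at the moment of the call.
- workorder.job_done(): hands the job in, once; it reports no verdict.
Trained networks look in the newest picture that a camera, given by its name, has taken for a name from the list of things; names that differ only in an ending like _2 or _b are one class to them, and where a whole thing is asked for, a point or a joint stands for the part that bears it (a point fixed in the world has none). Each returns a list of dicts, best first, with "p" (0 to 1); they miss things now and then, are a little off and sometimes report something else, mostly with a low value. They report only what shows in the picture. A call takes as long as a camera call. They do not tell look-alikes from the thing itself.
- finder.look_for(camera, thing): "extent" ([left, top, width, height] in pixels, round what is visible of it).
- finder.cut_out(camera, thing): "region" (480x640 bool, what is visible of it) and "extent" ([left, top, width, height] in pixels, round what is visible of it).
- finder.pinpoint(camera, thing): "uv" ([column, row] in pixels: a listed point, or the origin of a listed thing).
The state is a dict: "clock": time; "joint_pos": joint angles; "joint_velocities": joint speeds; "joint_torque": joint torques, N m; "eef_pos": TCP position; "orientation": TCP orientation; "force": force on the tool from outside, world axes, zero at the start; "ft_torque": the same for the moment, N m; "gripper_width": finger opening in m.
Only numpy, scipy, OpenCV 4.12 (cv2) and the standard library are available. Lean on these libraries where they do the work, as an engineer would, in place of code of your own. Each camera call takes 0.05 s, during which the arm holds its last target.

## Working session

There is one attempt and no reset: what is moved stays moved. The work goes in short steps, Python scripts to look and compute and a tool call to move; the robot and the scene stay as the last step left them, time stands still between calls to the robot, and variables do not carry over. Pictures are saved under pics/ and viewed, and the job is handed in when it is done.

Besides the shell and the picture viewer there is one more tool, called by a JSON object that holds its "name" and its "arguments", one argument or row to a line. carry_out: Moves the arm, as the interface text tells. Its arguments: {"type":"object","properties":{"gripper":{"type":"array"},"xyz":{"type":"array"},"twist":{"type":"array"},"newtons":{"type":"number"}},"required":["gripper","xyz","twist"]}

```bash
mkdir -p pics; cat > h.py <<'E'
import numpy as np, cv2
from bench import bot, capture, camera_params, workorder, finder
def save(n,im): cv2.imwrite('pics/'+n+'.png',im[:,:,::-1])
def ray(cp,uv):
    x=(uv[0]-cp['cx'])/cp['fx'];y=(uv[1]-cp['cy'])/cp['fy'];k=cp['k1'];rd=np.hypot(x,y);r=rd
    for _ in range(30): r=rd/(1+k*r*r)
    s=r/rd if rd>0 else 1
    P=np.array(cp['pose']);d=P[:3,:3]@np.array([x*s,y*s,1]);return P[:3,3],d
def atz(cp,uv,z):
    o,d=ray(cp,uv);return o+d*(z-o[2])/d[2]
def proj(cp,p):
    P=np.array(cp['pose']);c=P[:3,:3].T@(np.array(p)-P[:3,3]);x,y=c[:2]/c[2];f=1+cp['k1']*(x*x+y*y)
    return np.array([cp['fx']*x*f+cp['cx'],cp['fy']*y*f+cp['cy']])
E
python3 - <<'E'
from h import *
s=bot.get_state();print({k:np.round(v,3) for k,v in s.items()},bot.finger_overhang)
for c in('side','top','wrist'):
    save(c+'0',capture(c));cp=camera_params(c);print(c,cp['fx'],cp['k1'],np.round(cp['pose'],3).tolist())
for c in('side','top'):
    for t in('cartridge','thumb_face','stop_face','crossbar','dock'):
        print(c,t,[(np.round(q['p'],2),np.round(q['uv'])) for q in finder.pinpoint(c,t)][:4])
E
```

```text
{'clock': np.float64(0.0), 'joint_pos': array([ 1.239,  0.537, -0.004,  1.539,  0.003,  1.067, -0.071]), 'joint_velocities': array([-0.001,  0.001, -0.   ,  0.001, -0.001, -0.   , -0.001]), 'joint_torque': array([-1.0000e-03, -5.8342e+01,  1.0480e+00, -2.5911e+01,  1.2000e-02,
        1.0000e-02,  0.0000e+00]), 'eef_pos': array([ 0.171, -0.627,  0.404]), 'orientation': array([ 0.43 ,  0.562, -0.429,  0.561]), 'force': array([ 0.146, -0.182,  0.478]), 'ft_torque': array([ 0.025, -0.025,  0.031]), 'gripper_width': np.float64(0.085)} 0.1734
side 451.4151201018361 -0.0917182189159459 [[-0.832, -0.217, 0.51, -0.149], [-0.555, 0.339, -0.76, 0.955], [-0.008, -0.915, -0.403, 0.594], [0.0, 0.0, 0.0, 1.0]]
top 542.1022441676363 -0.05247490444094792 [[-0.027, -0.995, 0.101, 0.324], [-1.0, 0.028, 0.006, -0.025], [-0.008, -0.101, -0.995, 1.75], [0.0, 0.0, 0.0, 1.0]]
wrist 349.37129563065906 -0.053074736380427374 [[0.264, -0.926, -0.271, 0.24], [-0.965, -0.254, -0.073, -0.608], [-0.001, 0.281, -0.96, 0.373], [0.0, 0.0, 0.0, 1.0]]
side cartridge [(np.float64(0.85), array([278., 304.])), (np.float64
[... 198 characters left out ...]
0., 237.])), (np.float64(0.56), array([288., 295.]))]
side stop_face [(np.float64(0.97), array([308., 265.]))]
side crossbar [(np.float64(0.82), array([316., 253.])), (np.float64(0.28), array([345., 273.]))]
side dock [(np.float64(0.61), array([325., 257.]))]
top cartridge [(np.float64(0.72), array([266., 251.])), (np.float64(0.71), array([368., 225.])), (np.float64(0.66), array([510., 302.])), (np.float64(0.27), array([506., 253.]))]
top thumb_face [(np.float64(0.76), array([384., 223.])), (np.float64(0.64), array([276., 252.])), (np.float64(0.64), array([499., 299.]))]
top stop_face [(np.float64(0.63), array([319., 243.]))]
top crossbar [(np.float64(0.74), array([333., 230.]))]
top dock []
```

View pics/side0.png

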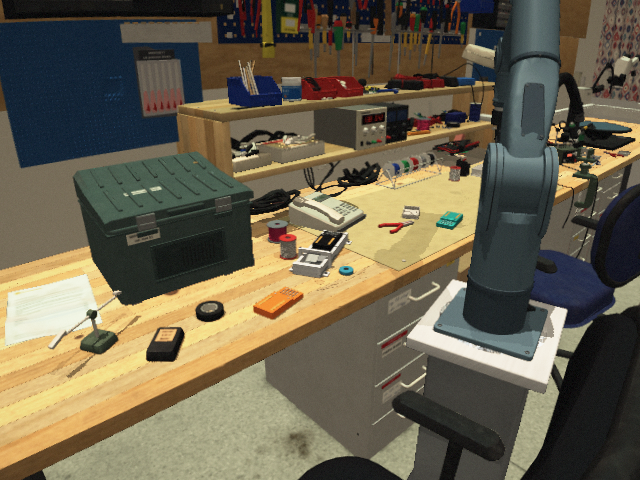

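View pics/top0.png

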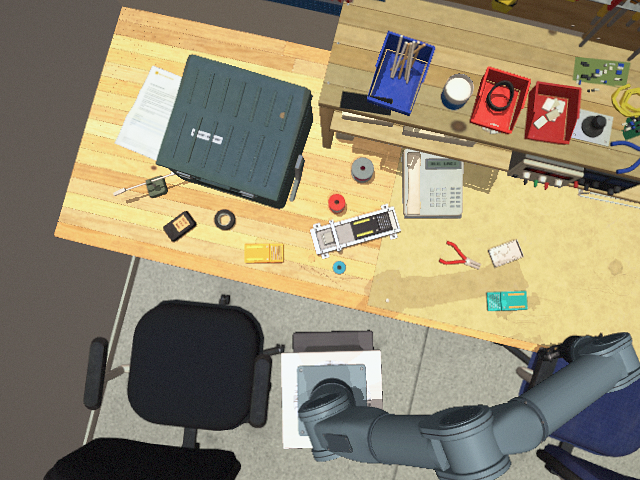

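View pics/wrist0.png

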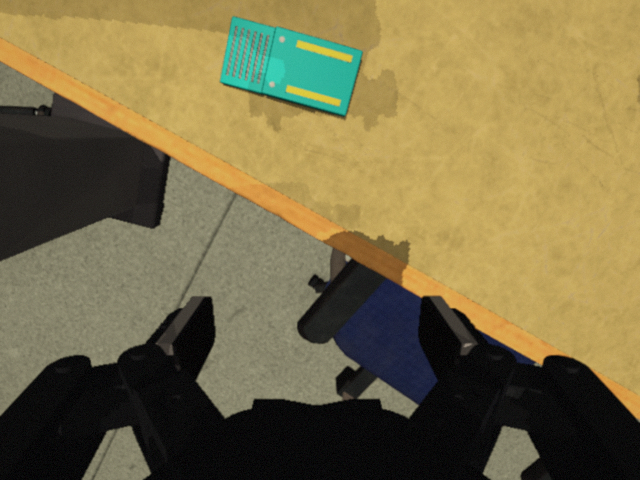

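Candidates for the cartridge in the top view are a dark one in the dock at (368,225), an orange one at (265,252), a turquoise one at (507,300) and the black tester at (180,225). By the description I choose the one in the dock, and will check it in a crop.

```bash
python3 - <<'E'
from h import *
im=cv2.imread('pics/top0.png');cv2.imwrite('pics/crop_top.png',cv2.resize(im[190:280,290:420],None,fx=6,fy=6,interpolation=cv2.INTER_CUBIC))
im=cv2.imread('pics/side0.png');cv2.imwrite('pics/crop_side.png',cv2.resize(im[205:295,250:370],None,fx=6,fy=6,interpolation=cv2.INTER_CUBIC))
t=camera_params('top');s=camera_params('side')
print('stop',atz(t,(319,243),.022),atz(s,(308,265),.022))
print('bar',atz(t,(333,230),.04),atz(s,(316,253),.04))
print('thumb',atz(t,(384,223),.035),atz(s,(330,237),.035))
for uv in((397,206),(400,236),(312,231),(318,256)): print(atz(t,uv,.028))
E
```

```text
stop [0.49143161 0.02872319 0.022     ] [0.50639916 0.02641083 0.022     ]
bar [ 0.52991134 -0.01734066  0.04      ] [ 0.51016809 -0.01997115  0.04      ]
thumb [ 0.54838873 -0.18053972  0.035     ] [ 0.54478196 -0.15066665  0.035     ]
[ 0.60318696 -0.22500235  0.028     ]
[ 0.5060111 -0.2307348  0.028    ]
[0.53004496 0.04997758 0.028     ]
[0.44936044 0.03275434 0.028     ]
```

View pics/crop_top.png

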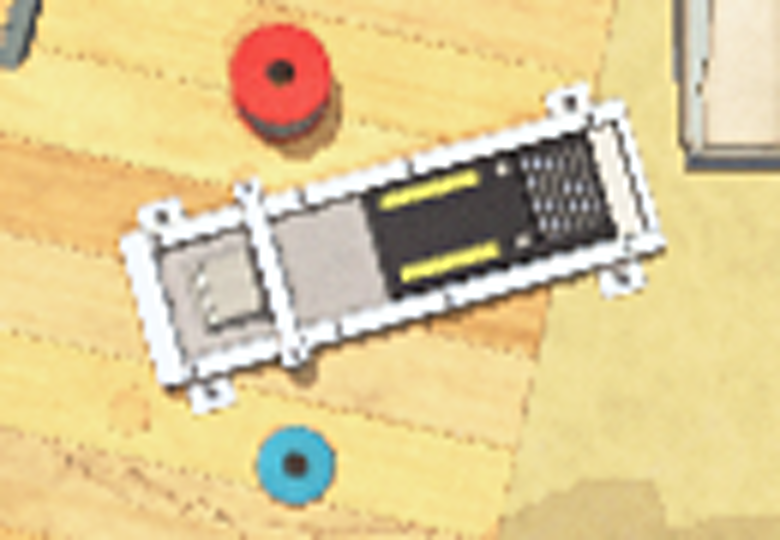

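View pics/crop_side.png

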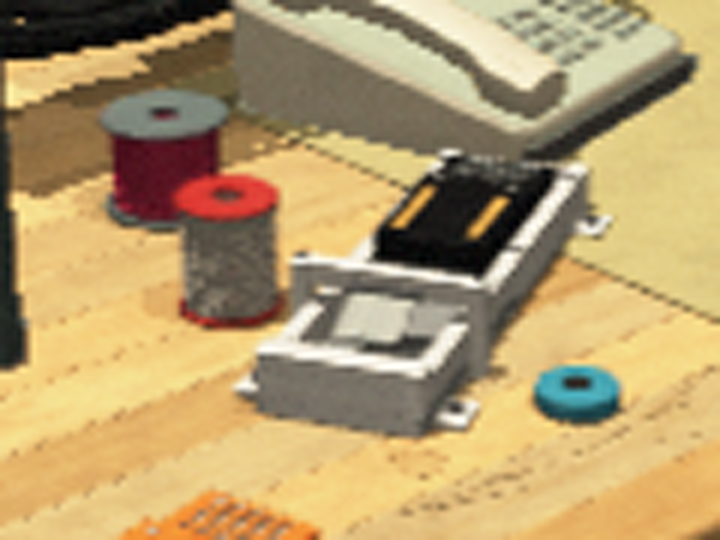

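```bash
cat >> h.py <<'E'
from scipy.spatial.transform import Rotation as R
from scipy.optimize import least_squares
E
python3 - <<'E'
from h import *
t=camera_params('top')
c=[(393.3,207.5),(400,230.5),(310.8,230),(318.3,254.2)]
for uv,z in zip(c,(.028,.028,.034,.034)): print(atz(t,uv,z))
a=[atz(t,uv,z) for uv,z in zip(c,(.028,.028,.034,.034))]
d=(a[2]+a[3]-a[0]-a[1])/2;print('axis',d,np.degrees(np.arctan2(d[1],d[0])),np.mean(a,0))
for uv in((288,207),(302,155),(292,200)): print('case',atz(t,uv,.25),atz(t,uv,.3))
# reels in crop
for uv,z in(((290+280/6,190+72/6),.062),((290+295/6,190+465/6),.012)): print('reel',atz(t,uv,z))
s=bot.get_state();Rt=R.from_quat(s['orientation']).as_matrix();print(np.round(Rt,3))
w=np.array(camera_params('wrist')['pose']);print('cam in tool',Rt.T@(w[:3,3]-s['eef_pos']),np.round(Rt.T@w[:3,:3],3).tolist())
print(s['clock'])
E
```

```text
[ 0.59864694 -0.21292007  0.028     ]
[ 0.52369224 -0.23144295  0.028     ]
[0.53264633 0.05346808 0.034     ]
[0.45462234 0.0314584  0.034     ]
axis [-0.06753526  0.26464475  0.006     ] 104.31588781435941 [ 0.52740196 -0.08985913  0.031     ]
case [0.57309602 0.10596993 0.25      ] [0.56479131 0.1015965  0.3       ]
case [0.72097127 0.0635844  0.25      ] [0.70773787 0.06062368 0.3       ]
case [0.59263919 0.09436755 0.25      ] [0.5836831  0.09038083 0.3       ]
reel [ 0.61581888 -0.03143796  0.062     ]
reel [ 0.41167982 -0.03365819  0.012     ]
[[-0.     0.965  0.263]
 [-0.     0.263 -0.965]
 [-1.    -0.     0.   ]]
cam in tool [0.0308981  0.07151675 0.00015364] [[-0.0, -0.28, 0.96], [0.001, -0.96, -0.28], [1.0, 0.001, 0.0]]
0.65
```

{"name": "carry_out", "arguments": {
  "gripper": [1,1,1,1,1,1,1,1,1,1,1,1,1,1,1,1],
  "xyz": [
    [-0.016,0.484,-0.384],
    [-0.016,0.484,-0.384],
    [-0.016,0.484,-0.384],
    [-0.016,0.484,-0.384],
    [-0.016,0.484,-0.384],
    [-0.016,0.484,-0.384],
    [-0.016,0.484,-0.384],
    [-0.016,0.484,-0.384],
    [-0.016,0.484,-0.384],
    [-0.016,0.484,-0.384],
    [-0.016,0.484,-0.384],
    [-0.016,0.484,-0.384],
    [-0.016,0.484,-0.384],
    [-0.016,0.484,-0.384],
    [-0.016,0.484,-0.384],
    [-0.016,0.484,-0.384]
  ],
  "twist": [
    [-1.555,0,0],
    [-1.555,0,0],
    [-1.555,0,0],
    [-1.555,0,0],
    [-1.555,0,0],
    [-1.555,0,0],
    [-1.555,0,0],
    [-1.555,0,0],
    [-1.555,0,0],
    [-1.555,0,0],
    [-1.555,0,0],
    [-1.555,0,0],
    [-1.555,0,0],
    [-1.555,0,0],
    [-1.555,0,0],
    [-1.555,0,0]
  ]
}}

```text
clock: 2.25
eef_pos: [0.5361, -0.1312, 0.4205]
orientation: [-0.088, 0.702, 0.087, 0.701]
force: [0.2, 0.0, 0.2]
gripper_width: 0.0851
```

```bash
python3 - <<'E'
from h import *
s=bot.get_state();print(s['clock'],np.round(s['joint_pos'],3),s['eef_pos'],np.round(R.from_quat(s['orientation']).as_matrix(),3).tolist(),s['force'])
import json
cp=camera_params('wrist');im=capture('wrist');save('w1',im)
json.dump({k:(np.array(v).tolist()) for k,v in cp.items()},open('w1.json','w'))
for t in('cartridge','thumb_face','stop_face','crossbar','deck'):
    print(t,[(np.round(q['p'],2),np.round(q['uv'],1)) for q in finder.pinpoint('wrist',t)][:3])
E
```

```text
2.25 [ 0.573  0.404 -0.533  1.761  0.235  1.041  0.203] [ 0.5361349  -0.13122266  0.42050221] [[-0.001, -0.245, 0.97], [-0.001, 0.97, 0.245], [-1.0, -0.001, -0.001]] [0.15180258 0.02282282 0.23375958]
cartridge [(np.float64(0.61), array([ 87.8, 446.6]))]
thumb_face [(np.float64(0.96), array([321.4, 254.4])), (np.float64(0.43), array([413.6, 131.3]))]
stop_face [(np.float64(0.89), array([326.4,  36.6]))]
crossbar [(np.float64(0.64), array([326.4,  95.2]))]Traceback (most recent call last):
  File "<stdin>", line 7, in <module>
ValueError: it knows: cartridge, crossbar, dock, magnet_tray, side_cutters, solder_reel, spool_pink, stop_face, tape_black, tester_small, thumb_face, wick_reel
```

View pics/w1.png

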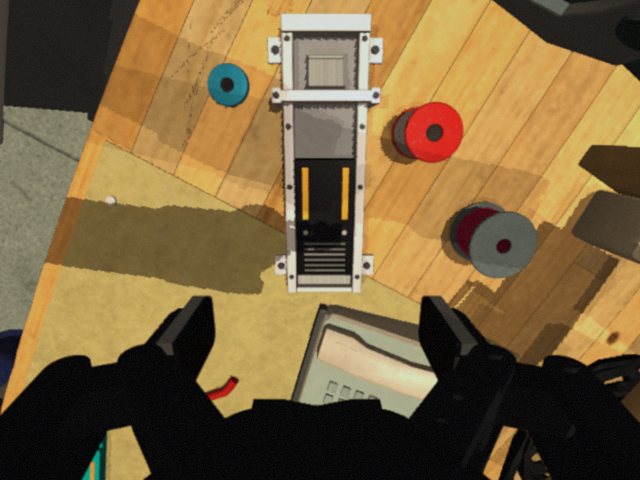

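```bash
python3 - <<'E'
from h import *
import json
im=cv2.imread('pics/w1.png')
cv2.imwrite('pics/wc1.png',cv2.resize(im[150:300,265:385],None,fx=4,fy=4,interpolation=cv2.INTER_CUBIC))
cv2.imwrite('pics/wc2.png',cv2.resize(im[5:155,265:385],None,fx=4,fy=4,interpolation=cv2.INTER_CUBIC))
E
```

```text
(no output)
```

View pics/wc1.png

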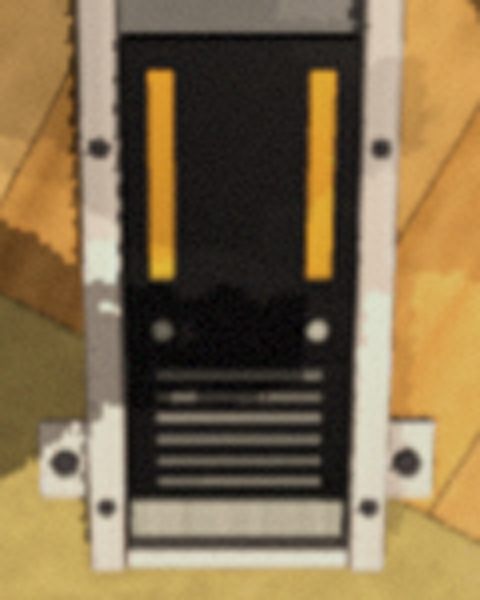

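View pics/wc2.png

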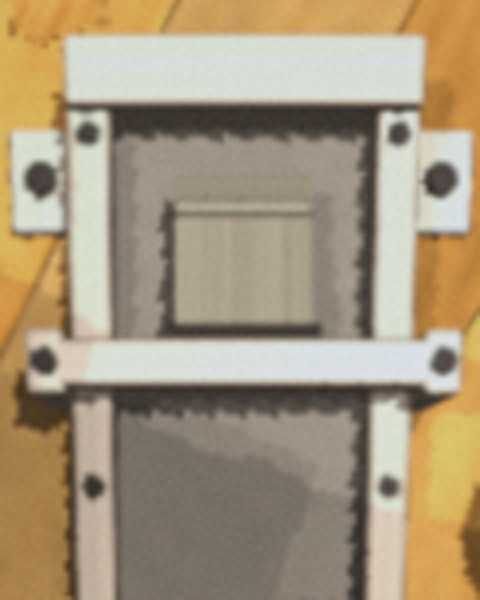

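```bash
python3 - <<'E'
from h import *
import json
cp=json.load(open('w1.json'))
A=lambda X,Y:(265+X/4-.4,150+Y/4-.4); B=lambda X,Y:(265+X/4-.4,5+Y/4-.4)
# (uv, dock pt with None, which comps)
obs=[(A(125,549),(-134,31.5,26)),(A(350,549),(-134,-31.5,26)),
(B(28,340),(72,50,50)),(B(460,340),(72,-50,50)),(B(28,388),(62,50,50)),(B(460,388),(62,-50,50)),
(B(125,105),(125,None,34)),(B(365,105),(125,None,34)),
(B(110,250),(None,31.5,28)),(B(378,250),(None,-31.5,28)),(A(127,450),(None,31.5,28)),(A(353,450),(None,-31.5,28)),
((326.4,36.6),(125,0,22)),]
def f(p,full=False):
    x,y,th,dz=p;c,s=np.cos(th),np.sin(th);r=[]
    for uv,d in obs:
        w=atz(cp,uv,d[2]/1000+dz);q=np.array([c*(w[0]-x)+s*(w[1]-y),-s*(w[0]-x)+c*(w[1]-y)])*1000
        r+=[(q[i]-d[i]) if d[i] is not None else 0 for i in (0,1)]
    return np.array(r+[dz*1000/2])
s=least_squares(f,[.527,-.09,np.radians(104.3),0],loss='soft_l1')
print(s.x[:2],np.degrees(s.x[2]),s.x[3]);print(np.round(f(s.x)[:-1].reshape(-1,2),1).tolist())
x,y,th,dz=s.x;json.dump([x,y,th,dz],open('dock.json','w'))
c,sn=np.cos(th),np.sin(th)
def D(uv,z):
    w=atz(cp,uv,z+dz);return np.round([1000*(c*(w[0]-x)+sn*(w[1]-y)),1000*(-sn*(w[0]-x)+c*(w[1]-y))],1)
print('nose',D(A(122,35),.041),D(A(358,35),.041)); print('rear',D(A(130,497),.035),D(A(345,497),.035))
print('thumb',D((321.4,254.4),.035)); print('rib top',D(A(157,374),.035),'rib last',D(A(157,481),.035))
print('reels',D((435,132),.062),D((229,84),.012))
E
```

```text
[ 0.53461829 -0.08989586] 104.25975550793167 -0.0013250852548825237
[[0.1, 0.6], [0.1, -0.3], [0.1, -0.4], [0.2, 1.0], [-0.3, -0.0], [-0.2, 0.6], [0.3, 0.0], [0.4, 0.0], [0.0, 0.5], [0.0, -0.6], [0.0, -0.6], [0.0, 0.0], [-1.6, -0.8]]
nose [ 9.8 29.7] [  9.8 -28.2]
rear [-114.3   29.9] [-114.3  -28.9]
thumb [-91.8   3.4]
rib top [-79.1  22.2] rib last [-109.6   22.5]
reels [ 35.  -99.1] [82.5 97.4]
```

{"name": "carry_out", "arguments": {
  "gripper": [-1,-1,-1,-1,-1,-1,-1,-1],
  "xyz": [
    [0.04,-0.048,0.008],
    [0.08,-0.048,0.008],
    [0.12,-0.048,0.008],
    [0.15,-0.048,0.008],
    [0.17,-0.048,0.008],
    [0.18,-0.048,0.008],
    [0.18,-0.048,0.008],
    [0.18,-0.048,0.008]
  ],
  "twist": [
    [0,0,0],
    [0,0,0],
    [0,0,0],
    [0,0,0],
    [0,0,0],
    [0,0,0],
    [0,0,0],
    [0,0,0]
  ]
}}

```text
clock: 3.3
eef_pos: [0.557, -0.1742, 0.2416]
orientation: [-0.088, 0.701, 0.088, 0.702]
force: [0.4, -0.3, 0.3]
gripper_width: 0.0001
```

```bash
cat >> h.py <<'E'
import json
def st():
    s=bot.get_state();x,y,th,dz=json.load(open('dock.json'));c,sn=np.cos(th),np.sin(th)
    Rm=R.from_quat(s['orientation']).as_matrix();p=s['eef_pos'];t=p+Rm[:,0]*bot.finger_overhang
    D=lambda w:np.round([1000*(c*(w[0]-x)+sn*(w[1]-y)),1000*(-sn*(w[0]-x)+c*(w[1]-y)),1000*w[2]],1)
    F=s['force'];print(s['clock'],'tcp',np.round(p,4),'tip dock',D(t),'F dock',np.round([c*F[0]+sn*F[1],-sn*F[0]+c*F[1],F[2]],1),'w',s['gripper_width'],'yaw',np.degrees(np.arctan2(Rm[1,1],Rm[0,1])),np.round(Rm[:,0],4))
    return s
E
python3 - <<'E'
from h import *
st();save('w2',capture('wrist'))
E
```

```text
3.3 tcp [ 0.557  -0.1742  0.2416] tip dock [-87.3  -1.1  68.2] F dock [-0.4 -0.3  0.3] w 9.147601806620502e-05 yaw 104.31423949553401 [ 1.4e-03 -3.0e-04 -1.0e+00]
```

View pics/w2.png

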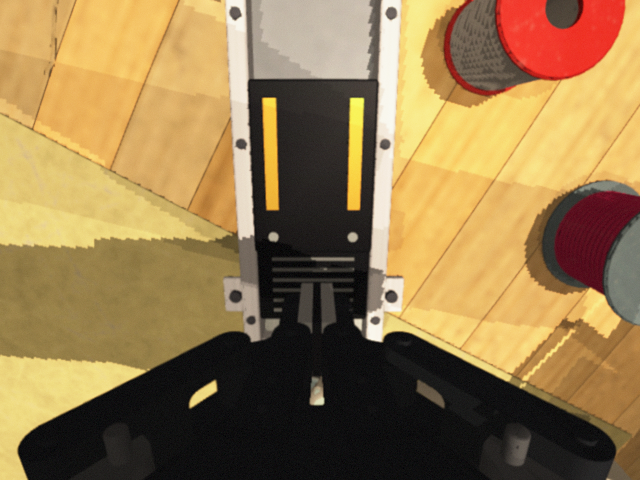

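Fingers are shut over the ribs (tips near (316,290)), behind the step (row ~250). Next I descend to contact.

{"name": "carry_out", "arguments": {
  "gripper": [-1,-1,-1,-1,-1,-1,-1],
  "xyz": [
    [0.015,-0.001,0.001],
    [0.026,-0.001,0.001],
    [0.03,-0.001,0.001],
    [0.033,-0.001,0.001],
    [0.036,-0.001,0.001],
    [0.038,-0.001,0.001],
    [0.038,-0.001,0.001]
  ],
  "twist": [
    [0,0,0],
    [0,0,0],
    [0,0,0],
    [0,0,0],
    [0,0,0],
    [0,0,0],
    [0,0,0]
  ]
}}

```text
clock: 4.05
eef_pos: [0.5572, -0.1746, 0.2026]
orientation: [-0.088, 0.702, 0.088, 0.701]
force: [-4.6, 1.0, 6.4]
gripper_width: 0.0
```

```bash
python3 - <<'E'
from h import *
st()
E
```

```text
4.05 tcp [ 0.5572 -0.1746  0.2026] tip dock [-87.6  -0.7  29.2] F dock [2.1 4.2 6.4] w 9.535133183446223e-06 yaw 104.3267450789277 [-0.0018  0.     -1.    ]
```

{"name": "carry_out", "arguments": {
  "gripper": [-1,-1,-1,-1],
  "xyz": [
    [0.002,0,-0.001],
    [0.003,0,-0.001],
    [0.004,0,-0.001],
    [0.004,0,-0.001]
  ],
  "twist": [
    [0,0,0],
    [0,0,0],
    [0,0,0],
    [0,0,0]
  ]
}}

```text
clock: 4.45
eef_pos: [0.5569, -0.1746, 0.2004]
orientation: [-0.088, 0.702, 0.088, 0.702]
force: [-7.8, 2.0, 18.9]
gripper_width: 0.0
```

```bash
python3 - <<'E'
from h import *
st();save('w3',capture('wrist'));save('s3',capture('side')[200:300,240:380]);im=cv2.imread('pics/s3.png');cv2.imwrite('pics/s3.png',cv2.resize(im,None,fx=5,fy=5))
E
```

```text
4.45 tcp [ 0.5569 -0.1746  0.2004] tip dock [-87.6  -0.7  27. ] F dock [ 3.8  7.1 18.9] w 4.373428273642229e-05 yaw 104.33711877747452 [-1.e-04 -5.e-04 -1.e+00]
```

View pics/w3.png

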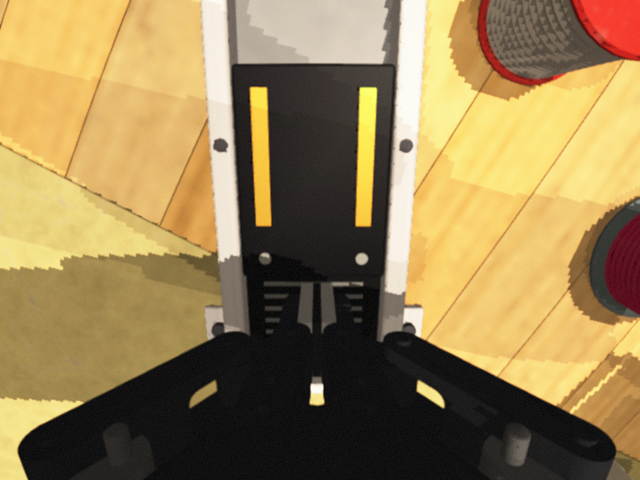

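View pics/s3.png

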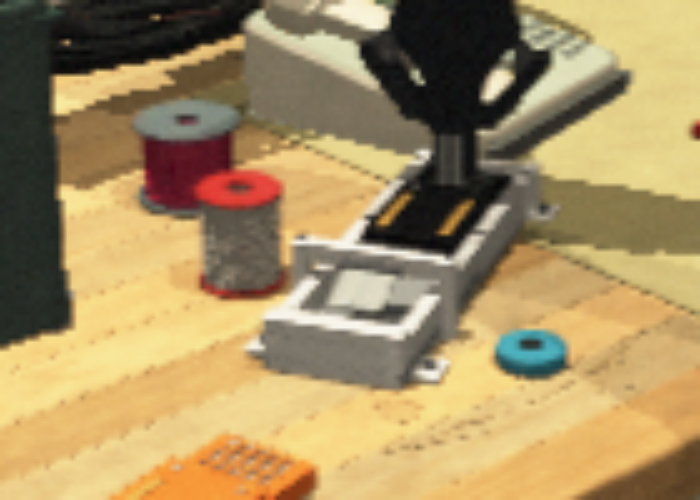

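Deck is right down (tips at z 27, force ~19 N), and the cartridge is flush with the rails. Now I slide the first part.

{"name": "carry_out", "arguments": {
  "gripper": [-1,-1,-1,-1,-1,-1,-1,-1,-1,-1],
  "xyz": [
    [-0.0003,0.003,-0.0005],
    [-0.0005,0.007,-0.0005],
    [-0.0005,0.012,-0.0005],
    [-0.0005,0.018,-0.0005],
    [-0.0005,0.024,-0.0005],
    [-0.0005,0.03,-0.0005],
    [-0.0005,0.036,-0.0005],
    [-0.0005,0.041,-0.0005],
    [-0.0005,0.045,-0.0005],
    [-0.0005,0.045,-0.0005]
  ],
  "twist": [
    [0,0,0],
    [0,0,0],
    [0,0,0],
    [0,0,0],
    [0,0,0],
    [0,0,0],
    [0,0,0],
    [0,0,0],
    [0,0,0],
    [0,0,0]
  ]
}}

```text
clock: 5.55
eef_pos: [0.5469, -0.1328, 0.2008]
orientation: [-0.089, 0.7, 0.087, 0.703]
force: [0.5, -3.9, 6.6]
gripper_width: 0.0
```

```bash
python3 - <<'E'
from h import *
st();save('w4',capture('wrist'));save('s4',capture('side')[200:300,240:380]);im=cv2.imread('pics/s4.png');cv2.imwrite('pics/s4.png',cv2.resize(im,None,fx=5,fy=5))
E
```

```text
5.55 tcp [ 0.5469 -0.1328  0.2008] tip dock [-45.3  -2.1  27.4] F dock [-3.9  0.4  6.6] w 1.2174775351631504e-05 yaw 104.28852297199985 [ 0.0054 -0.0027 -1.    ]
```

View pics/w4.png

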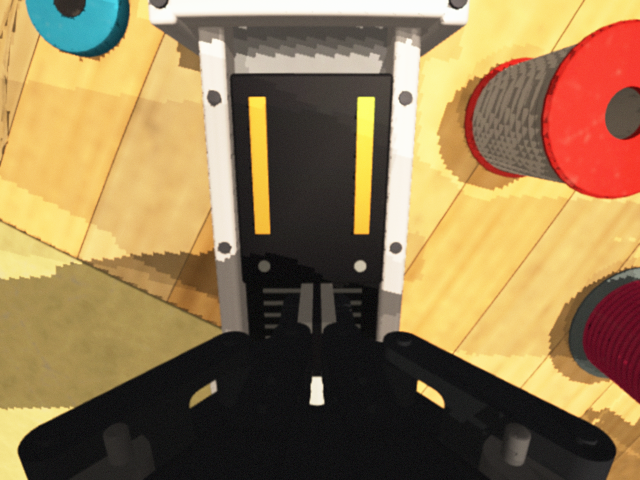

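View pics/s4.png

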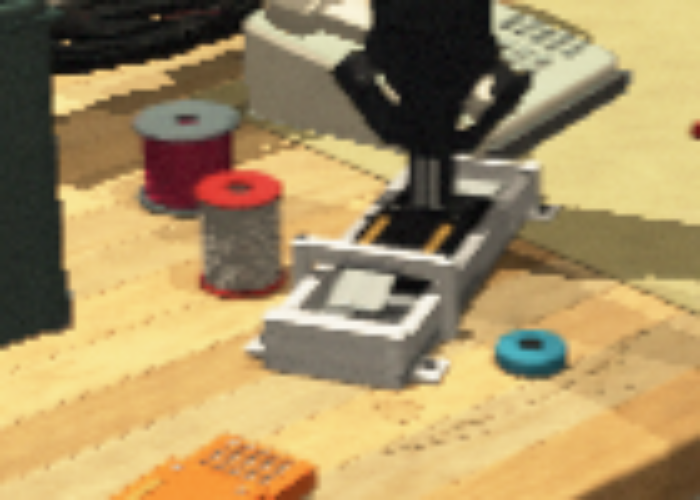

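{"name": "carry_out", "arguments": {
  "gripper": [-1,-1,-1,-1,-1,-1,-1,-1,-1,-1,-1],
  "xyz": [
    [0.001,0,0],
    [0.0015,0,-0.0005],
    [0.0015,0.004,-0.001],
    [0.0015,0.009,-0.001],
    [0.0015,0.014,-0.001],
    [0.0015,0.019,-0.001],
    [0.0015,0.024,-0.001],
    [0.0015,0.029,-0.001],
    [0.0015,0.033,-0.001],
    [0.0015,0.035,-0.001],
    [0.0015,0.035,-0.001]
  ],
  "twist": [
    [0,0,0],
    [0,0,0],
    [0,0,0],
    [0,0,0],
    [0,0,0],
    [0,0,0],
    [0,0,0],
    [0,0,0],
    [0,0,0],
    [0,0,0],
    [0,0,0]
  ]
}}

```text
clock: 6.75
eef_pos: [0.5384, -0.1008, 0.2002]
orientation: [-0.089, 0.699, 0.085, 0.704]
force: [1.6, -9.2, 14.2]
gripper_width: -0.0001
```

```bash
python3 - <<'E'
from h import *
st();save('w5',capture('wrist'));save('s5',capture('side')[200:300,240:380]);im=cv2.imread('pics/s5.png');cv2.imwrite('pics/s5.png',cv2.resize(im,None,fx=5,fy=5))
E
```

```text
6.75 tcp [ 0.5384 -0.1008  0.2002] tip dock [-12.6  -2.1  26.8] F dock [-9.3  0.8 14.2] w -0.00010929649637239568 yaw 104.20619492210004 [ 0.0082 -0.0048 -1.    ]
```

View pics/w5.png

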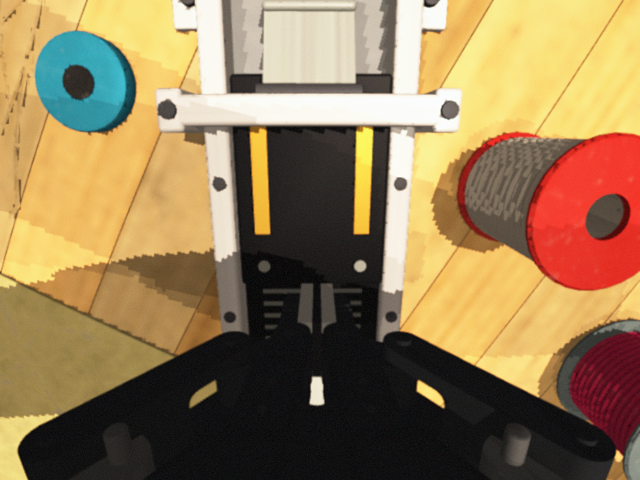

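View pics/s5.png

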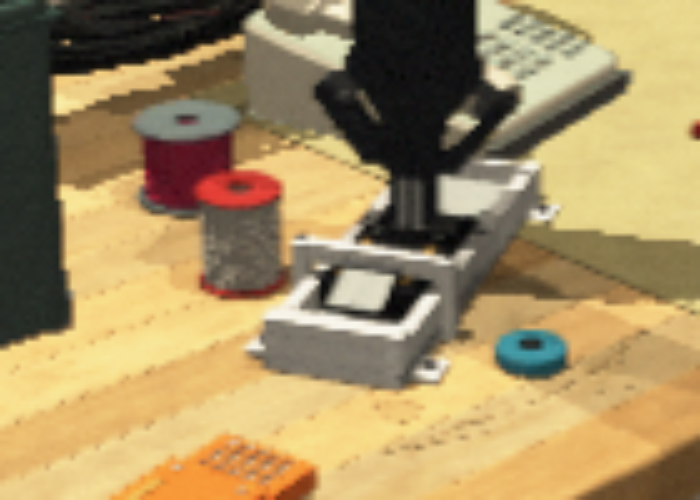

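{"name": "carry_out", "arguments": {
  "gripper": [-1,-1,-1,-1,-1,-1,-1,-1],
  "xyz": [
    [0.0003,0.005,0],
    [0.0003,0.01,0],
    [0.0003,0.015,0],
    [0.0003,0.02,0],
    [0.0003,0.025,0],
    [0.0003,0.029,0],
    [0.0003,0.032,0],
    [0.0003,0.032,0]
  ],
  "twist": [
    [0,0,0],
    [0,0,0],
    [0,0,0],
    [0,0,0],
    [0,0,0],
    [0,0,0],
    [0,0,0],
    [0,0,0]
  ]
}}

```text
clock: 7.65
eef_pos: [0.531, -0.0716, 0.2001]
orientation: [-0.09, 0.699, 0.084, 0.705]
force: [3.0, -13.9, 14.1]
gripper_width: -0.0002
```

```bash
python3 - <<'E'
from h import *
st();save('w6',capture('wrist'))
E
```

```text
7.65 tcp [ 0.531  -0.0716  0.2001] tip dock [17.1 -2.2 26.7] F dock [-14.2   0.5  14.1] w -0.00016901854594669492 yaw 104.10690690650154 [ 0.0091 -0.007  -0.9999]
```

View pics/w6.png

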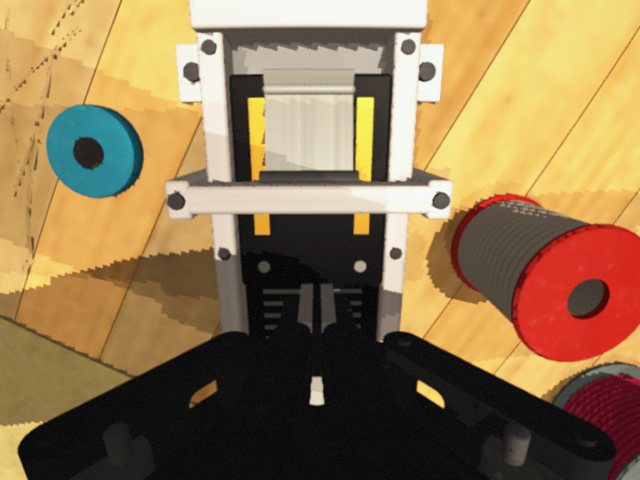

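{"name": "carry_out", "arguments": {
  "gripper": [-1,-1,-1,-1,-1,-1,-1],
  "xyz": [
    [0,0.003,0],
    [0,0.006,0],
    [0,0.009,0],
    [0,0.011,0],
    [0,0.013,0],
    [0,0.014,0],
    [0,0.014,0]
  ],
  "twist": [
    [0,0,0],
    [0,0,0],
    [0,0,0],
    [0,0,0],
    [0,0,0],
    [0,0,0],
    [0,0,0]
  ]
}}

```text
clock: 8.4
eef_pos: [0.5271, -0.0577, 0.1995]
orientation: [-0.089, 0.699, 0.084, 0.704]
force: [4.4, -12.8, 10.4]
gripper_width: 0.0002
```

```bash
python3 - <<'E'
from h import *
st();save('w7',capture('wrist'))
E
```

```text
8.4 tcp [ 0.5271 -0.0577  0.1995] tip dock [31.7 -1.7 26.1] F dock [-13.5  -1.1  10.4] w 0.00019956865623360382 yaw 104.10598937296578 [ 0.0077 -0.0061 -1.    ]
```

View pics/w7.png

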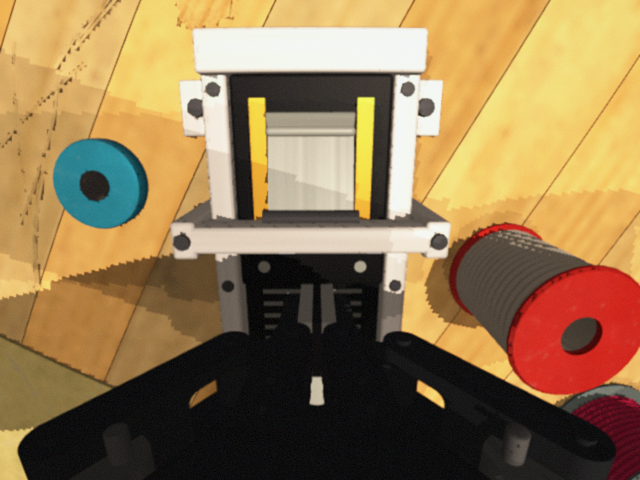

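The nose is at the stop face (row ~75), and the tips dropped by about 0.6 mm, which suggests the cartridge is off the deck. A small further push will confirm.

{"name": "carry_out", "arguments": {
  "gripper": [-1,-1,-1],
  "xyz": [
    [0,0.0015,0],
    [0,0.003,0],
    [0,0.003,0]
  ],
  "twist": [
    [0,0,0],
    [0,0,0],
    [0,0,0]
  ]
}}

```text
clock: 8.75
eef_pos: [0.5268, -0.057, 0.1995]
orientation: [-0.09, 0.699, 0.083, 0.704]
force: [5.6, -19.3, 7.5]
gripper_width: -0.0003
```

```bash
python3 - <<'E'
from h import *
st()
save('s8',capture('side')[200:300,240:380]);im=cv2.imread('pics/s8.png');cv2.imwrite('pics/s8.png',cv2.resize(im,None,fx=5,fy=5))
E
```

```text
8.75 tcp [ 0.5268 -0.057   0.1995] tip dock [31.9 -1.6 26.1] F dock [-20.1  -0.6   7.5] w -0.0003277191967636496 yaw 103.9959270593949 [ 0.0086 -0.0089 -0.9999]
```

View pics/s8.png

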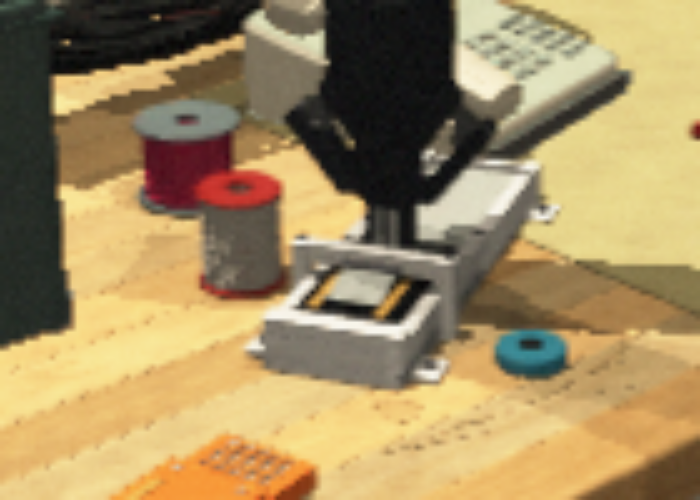

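Force rose to 20 N with hardly any motion (0.2 mm), so the nose is on the stop. Now I unload gently.

{"name": "carry_out", "arguments": {
  "gripper": [-1,-1,-1,-1],
  "xyz": [
    [0,-0.003,0],
    [-0.0005,-0.005,0],
    [-0.001,-0.006,0],
    [-0.001,-0.006,0]
  ],
  "twist": [
    [0,0,0],
    [0,0,0],
    [0,0,0],
    [0,0,0]
  ]
}}

```text
clock: 9.2
eef_pos: [0.5271, -0.0585, 0.1995]
orientation: [-0.089, 0.7, 0.086, 0.704]
force: [3.9, -6.1, 1.8]
gripper_width: 0.0
```

```bash
python3 - <<'E'
from h import *
st()
E
```

```text
9.2 tcp [ 0.5271 -0.0585  0.1995] tip dock [31.6 -1.4 26.1] F dock [-6.9 -2.3  1.8] w 4.289203235420986e-05 yaw 104.20030355577732 [ 0.0062 -0.0024 -1.    ]
```

{"name": "carry_out", "arguments": {
  "gripper": [-1,-1,-1,-1,-1],
  "xyz": [
    [-0.0004,-0.002,0],
    [-0.001,-0.004,0],
    [-0.002,-0.006,0],
    [-0.005,-0.008,0],
    [-0.009,-0.008,0]
  ],
  "twist": [
    [0,0,0],
    [0,0,0],
    [0,0,0],
    [0,0,0],
    [0,0,0]
  ]
}}

```text
clock: 9.7
eef_pos: [0.5266, -0.0641, 0.2074]
orientation: [-0.088, 0.702, 0.088, 0.701]
force: [-0.2, -0.5, -0.6]
gripper_width: -0.0002
```

```bash
python3 - <<'E'
from h import *
st();save('w9',capture('wrist'))
E
```

```text
9.7 tcp [ 0.5266 -0.0641  0.2074] tip dock [27.1  1.5 34. ] F dock [-0.5  0.3 -0.6] w -0.00015332024946852416 yaw 104.32111241284878 [-7.e-04  1.e-04 -1.e+00]
```

View pics/w9.png

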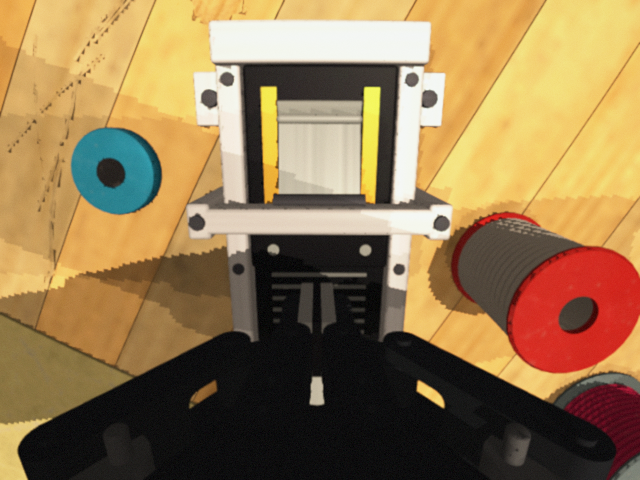

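The cartridge stayed on the stop. Lifting straight up, then back, to inspect.

{"name": "carry_out", "arguments": {
  "gripper": [-1,-1,-1,-1,-1,-1,-1,-1,-1,-1,-1],
  "xyz": [
    [-0.02,0,0],
    [-0.05,0,0],
    [-0.09,0,0],
    [-0.13,-0.02,0],
    [-0.16,-0.05,0],
    [-0.18,-0.08,0],
    [-0.19,-0.08,0],
    [-0.19,-0.08,0],
    [-0.19,-0.08,0],
    [-0.19,-0.08,0],
    [-0.19,-0.08,0]
  ],
  "twist": [
    [0,0,0],
    [0,0,0],
    [0,0,0],
    [0,0,0],
    [0,0,0],
    [0,0,0],
    [0,0,0],
    [0,0,0],
    [0,0,0],
    [0,0,0],
    [0,0,0]
  ]
}}

```text
clock: 10.85
eef_pos: [0.5463, -0.1404, 0.3964]
orientation: [-0.088, 0.702, 0.089, 0.701]
force: [-0.5, 0.3, -0.7]
gripper_width: 0.0001
```

```bash
python3 - <<'E'
from h import *
st();cp=camera_params('wrist');im=capture('wrist');save('w10',im)
json.dump({k:(np.array(v).tolist()) for k,v in cp.items()},open('w10.json','w'))
save('t10',capture('top')); save('s10',capture('side'))
im=cv2.imread('pics/w10.png');cv2.imwrite('pics/w10c.png',cv2.resize(im[0:300,260:400],None,fx=2,fy=2,interpolation=cv2.INTER_CUBIC))
im=cv2.imread('pics/s10.png');cv2.imwrite('pics/s10c.png',cv2.resize(im[205:295,250:370],None,fx=6,fy=6,interpolation=cv2.INTER_CUBIC))
E
```

```text
10.85 tcp [ 0.5463 -0.1404  0.3964] tip dock [-51.7   1.4 223. ] F dock [ 0.4  0.4 -0.7] w 0.0001148563698304567 yaw 104.42290894098177 [-1.7e-03  7.0e-04 -1.0e+00]
```

View pics/w10.png

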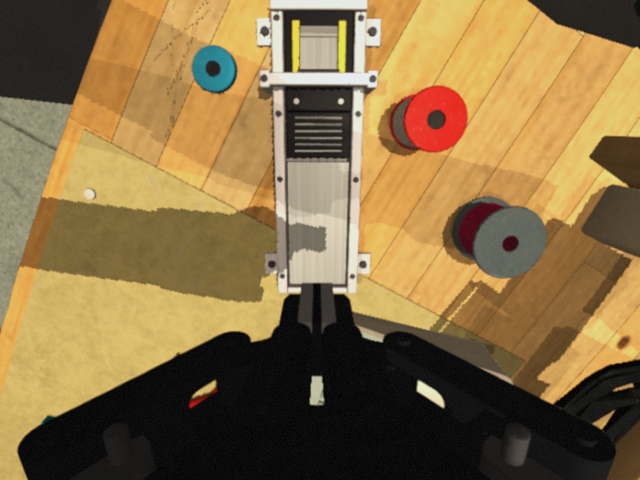

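View pics/s10c.png

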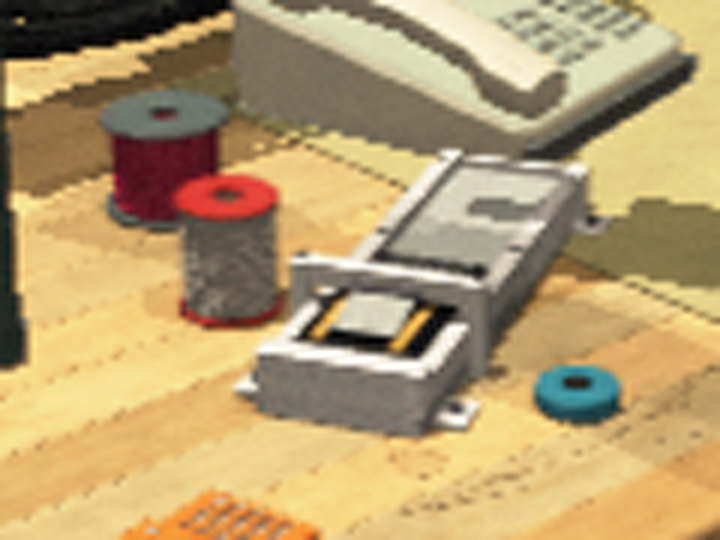

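View pics/t10.png

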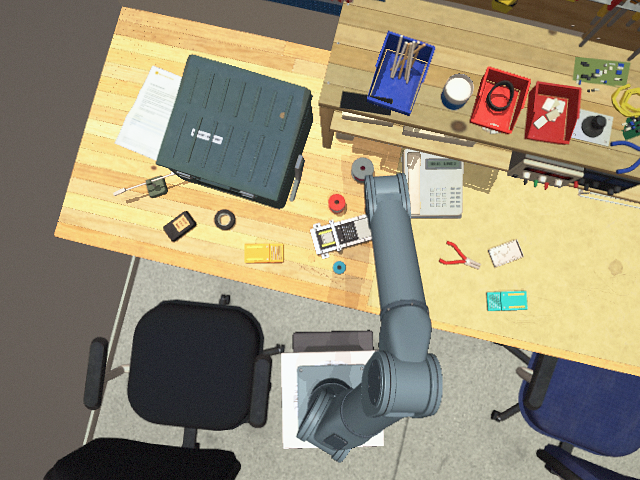

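```bash
python3 - <<'E'
from h import *
im=cv2.imread('pics/w10.png');cv2.imwrite('pics/w10d.png',cv2.resize(im[80:180,265:375],None,fx=6,fy=6,interpolation=cv2.INTER_CUBIC))
E
```

```text
(no output)
```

View pics/w10d.png

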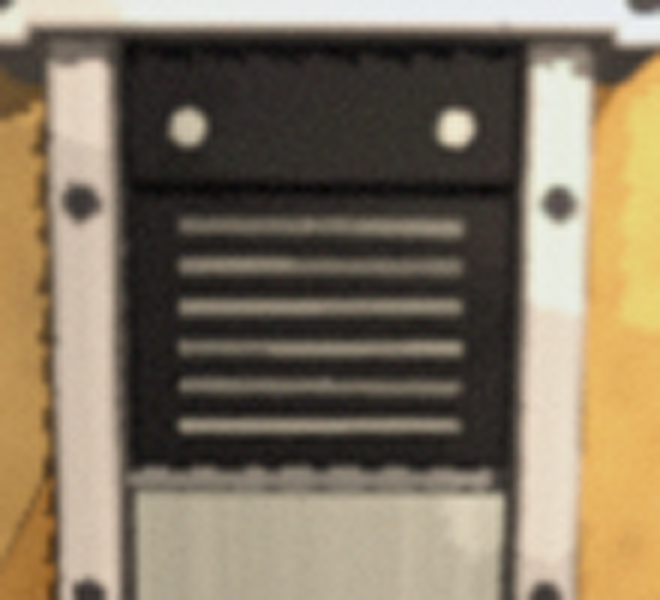

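```bash
python3 - <<'E'
from h import *
cp=json.load(open('w10.json'));x,y,th,dz=json.load(open('dock.json'));c,sn=np.cos(th),np.sin(th)
def D(X,Y,z):
    w=atz(cp,(265+X/6-.4,80+Y/6-.4),z+dz);return np.round([1000*(c*(w[0]-x)+sn*(w[1]-y)),1000*(-sn*(w[0]-x)+c*(w[1]-y))],1)
print('rear',D(315,468,.026),'step',D(315,187,.032),'bar rear edge(62)',D(315,24,.050),'rails',D(120,300,.028),D(522,300,.028))
for z in(.021,.013): print('deck front edge',D(135,490,z),D(505,490,z))
E
```

```text
rear [0.2 0.9] step [42.4  1.1] bar rear edge(62) [63.1  1.2] rails [25.9 31.3] [ 26.1 -31.1]
deck front edge [-3.6 30. ] [ -3.4 -29.9]
deck front edge [-4.2 30.7] [ -3.9 -30.6]
```

```bash
python3 - <<'E'
from h import *
print(workorder.job_done()); st()
E
```

```text
the job is handed in; nothing more can be done
None
the job is handed in; nothing more can be done
```

The black cartridge is home in the dock and the job is handed in, at about 11 s of robot time. With the shut fingertips I pressed it until the deck was right down (tips at z ≈ 27 mm, about 19 N). I then slid it under the crossbar and leaf spring in stages, keeping it pressed, until the nose met the end stop. There the push rose from 13.5 N to 20 N for only 0.2 mm of movement. Then I unloaded the push, backed off slightly and lifted the hand clear.

**Last checks:**
- **Position:** in the wrist camera the cartridge's rear is at dock x ≈ 0.2 mm and its step at ≈ 42.4 mm. Home would be 0 and 42 mm, so it agrees within the roughly 1 mm accuracy. There is no visible gap at the stop.
- **Deck:** the cartridge is off it, with a narrow gap behind, and it looks sprung up in the pictures. I could not measure its height: its front edge fitted about equally well as raised or lowered.
- **Surroundings:** both reels and the orange and turquoise look-alikes show no visible shift in the final pictures. I judged this by eye. The hand is about 0.2 m above the dock, touching nothing.

**Off during the job:**
- **Press force:** it dipped to about 6.6 N at one point in the slide, with the tips 0.4 mm higher, just before the nose reached the crossbar. I pressed deeper before going on.
- **Sideways force:** about 7 N built up at the first press and was gone at the next check, part-way through the slide.

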